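# Hang the drip bucket on the drop-latch peg of the burette stand

### The job

Hang the small metal drip bucket by its eye on the latch peg of the white-based stand: slide the eye over the peg so that it lifts the hanging flap, push it back to the collar and lower it into the seat notch there (do not drop it), so that the flap drops shut behind it. Work gently by feel, without forcing the peg, the flap or the collar, let go with the bucket hanging still, and leave the beaker, bottle and dish where they are.

Things in the scene. Friction and masses are not known exactly. Their poses are not given: they have to be found in the camera images.
- tab (a point): Centre of the grip tab on top of the loose bare-metal drip bucket, 180 mm above the bucket's underside. Tab: 8 mm thick along this point's x, 22 mm wide along y, from 148 to 200 mm above the underside. z is up; x runs square through the eye below; the bucket is the same either way round (half turn). Grip the tab from above, closing along x.
- eye_top (a point): Middle of the upper inner edge of the bucket's eye, 40 mm below tab, same axes. The eye is a window through an 8 mm thick frame, 24 mm wide (y), 40 mm high, down from this point; top corners cut at 45 degrees, leaving the top edge straight over 15 mm; full width from 5 mm below it. Bar under the eye 7 mm high; frame 38 mm wide over all.
- cup (a point): Centre of the mouth of the bucket's cup: round, open, 64 mm across, 55 mm high; 85 mm below eye_top, 55 mm above the underside, same axes. Bucket: one rigid upright piece of 0.2 to 0.4 kg - cup, two bail wires rising from its rim (at +y and -y), frame with eye, tab.
- stand: Fixed stand; origin at the centre of the underside of its white base (220 x 140 x 20 mm, long along x). A thin dark column 220 mm high at x = +80 mm carries a clamp boss (top at 211 mm). From it a steel latch peg 10 mm wide sticks out level towards the stand's -x, over the base, at y = 0. Peg and collar do not give: over 25 N on them is forcing them; meet them at 10 mm/s or less.
- peg_mean (a point): Fixed point of the stand, its axes; peg's middle line, 200 mm above the bench. From the tip inwards (+x) the peg has a ridge 43 mm long, 12 mm high, top at this height; a seat notch 12 mm long, floor 5 mm lower; a collar plate 40 mm wide, from 26 mm below to 4 mm above, that stops the eye's frame. The collar's outer face is anywhere within 25 mm of this point in x, not reported: find it by feel.
- flap (a joint): Angle (rad) of the gravity flap: steel strip 7 x 4 mm, 50 g, hinged in the peg 7 mm from its tip, 194 mm above the bench. 0: hangs straight down to 148 mm above the bench, bars the eye's way off (cannot swing out). Pushed from outside by the bar under the eye it swings freely in and up (to 1.35), and falls back to 0 once that bar is 25 to 40 mm inside the hinge (sooner the lower the eye).
- beaker_mid (a point): Bystander: glass beaker, 68 mm across, 90 mm high; point at its centre, half-way up.
- reagent_mid (a point): Bystander: white plastic bottle, 60 mm across, 130 mm high; point at its centre, half-way up.
- dish_mid (a point): Bystander: white porcelain dish, 76 mm across, 32 mm high; point at its centre, half-way up.
Not all that is in view belongs to the job. What is shaped like the part that bears tab but blue or green is not meant.

How it is judged (in metres and radians):
On the way, in this order (a step that is already met when the one before it is completed fails the run):
1. the bucket is lifted off the bench to the height of the peg (height (world z) of eye_top above 0.19 m), for 0.1 s.
2. the eye is over the peg and pushes the flap up (value of joint flap above 0.4 rad and y of eye_top in the frame of stand between -0.012 and 0.012 m and x of eye_top in the frame of stand between -0.12 and 0.02 m and z of eye_top in the frame of stand between 0.19 and 0.225 m), for 0.1 s.
At the end, for the whole second after the job is handed in: The bucket hangs still and upright (0.15 rad) with the top edge of its eye in the seat notch: 190 to 197.2 mm above the bench, within 12 mm of the peg's middle line, at x = -60 to 8 mm of the stand; the flap hangs shut (under 0.12 rad) (y of eye_top in the frame of stand between -0.012 and 0.012 m and z of eye_top in the frame of stand between 0.19 and 0.1972 m and x of eye_top in the frame of stand between -0.06 and 0.008 m and value of joint flap below 0.12 rad and angle between eye_top's own z axis and vertical below 0.15 rad and linear speed of bucket below 0.03 m/s); the robot touches nothing.
It fails at once if the bucket is let go while its eye is still above the peg (dropped) (height (world z) of eye_top above 0.203 m and contact force between the fingers and bucket below 0.2 N).
It fails at once if the bucket is forced against the stand, peg, collar or flap with more than 25 N (contact force between bucket and stand above 25 N).
It fails at once if the robot presses on the stand, peg or flap with more than 10 N (contact force between the arm and stand above 10 N).
It fails at once if the beaker, bottle or dish is moved by more than 20 mm (distance of any of beaker_mid, reagent_mid, dish_mid from where it was at the start of the episode above 0.02 m).
It also fails if it takes over 54 s, if anything falls off the work surface, if the arm or the gripper's body presses on something with over 40 N, if the wrist force passes 120 N, or if a joint passes its speed limit or range.

### The arm

A 6-joint arm with a two-finger parallel gripper is mounted at the origin on the work surface. World frame = base frame: x ahead of the robot, y to its left, z up, the work surface at z = 0. Lengths are in mm, angles in rad, forces in N, time in s.
With the tool pointing down it reaches from about 350 to 725 mm from the base axis. Payload 4.3 kg.
Tool frame: the origin (TCP) lies at the very end of the fingers, on their centre line; the grasp point (between the pads) lies 19 mm behind it (r.grasp_offset is the distance from the TCP to the grasp point, in mm); z points along the fingers, y is the direction in which the jaws open and shut (so a half turn about z gives the same grasp; the last joint's range is limited). The gripper opens to 85 mm and grips with 20 to 120 N. Pads are 22 mm wide; open, the fingers measure 114 mm over their backs; the gripper's body (76 mm by 85 mm) begins 54 mm behind the grasp point. The pads swing forward as they close: fully open they stand 13 mm farther back than shut.
Start: joints at [1.005, 0.377, 0.081, 1.274, 0, 1.46], TCP at [253.116, 516.332, 231.329] pointing down, gripper open.
Joint ranges: [-2.72, 2.72], [-0.84, 1.66], [-1.02, 1.22], [-1.77, 2.12], [-1.37, 1.28], [-3.14, 3.14]. Speed limits (rad/s): [2.57, 2.57, 3.14, 3.14, 3.14, 3.14].

### API

Orientations are given as a unit quaternion [x, y, z, w].
In Python, from station import r gives the robot as it stands.
- The arm moves only by the tool play_rows, never from a script. Its argument "plan" is a list of rows, each an object with "slide": the shift along the world's x, y, z in mm, a list of three; "rotation": the turn, a rotation vector about the world's x, y, z in rad, a list of three. In form: [{"slide": [dx, dy, dz], "rotation": [rx, ry, rz]}, ...]. A call has exactly 8 rows; each row shifts and turns the commanded pose from where the row before left it; what a row does not reach is not made up. A row lasts 1/10 s, in which the tool goes at most 50 mm and 8.59 degrees, less where a joint would pass 70% of its speed; a pose out of reach is approached as far as the arm can. A call with a gripper value outside its range is refused whole. "gripper" is the closure, from 0 (fully open) to 1 (shut), set as the call begins (left out, the last holds). The fingers move at their own pace and stop on an object; "force" is the grip in N (left out, the last holds). Time passes only in rows, so rows that do not move let the fingers close, or fill a call up. It gives the time, the measured TCP pose, the force and the opening at its end, in the units of the state.
- r.sense(): the state, without advancing time (a new reading comes with each control period).
- r.grab_frame(name): name is "scene" or "top" or "wrist"; returns a dict with "color" (384x512x3 uint8, blue, green, red), "vertical_fov" (degrees; the focal length in pixels is half the picture's height over the tangent of half this angle, whatever the lens; pixels are square), "cx", "cy" (the principal point, pixels), "origin" and "attitude" of the camera in the world. Camera axes: x right, y down, z forward; pixel columns grow to the right and rows downward; lengths in mm; the calibration is good to about 2 mm. A picture is of the moment at which its call begins. There is no depth.
- r.finish_job(): hands the job in, once; it reports no verdict.
The state is a dict: "time": time; "joint_pos": joint angles; "qd": joint speeds; "effort": joint torques, N m; "position": TCP position; "ee_rot": TCP orientation; "wrist_force": force on the tool from outside, world axes, zero at the start; "ft_torque": the same for the moment, N m; "opening": finger opening in mm.
Only numpy, scipy, OpenCV 4.12 (cv2) and the standard library are available. Lean on these libraries where they do the work, as an engineer would, in place of code of your own. Each camera call takes 0.05 s, during which the arm holds its last target. There are 200 camera calls.

## Working session

There is one attempt and no reset: what is moved stays moved. The work goes in short steps, Python scripts to look and compute and a tool call to move; the robot and the scene stay as the last step left them, time stands still between calls to the robot, and variables do not carry over. Pictures are saved under pics/ and viewed, about 8 in all and at most 12, crops included, and the job is handed in when it is done.

Besides the shell and the picture viewer there is one more tool, called after "Call:" as name([rows], argument=value, ...), one row to a line, values as JSON. play_rows: Moves the arm, as the interface text tells. Its arguments: {"type":"object","properties":{"plan":{"type":"array"},"gripper":{"type":"number"},"force":{"type":"number"}},"required":["plan"]}

```bash
mkdir -p pics; ls
cat > h.py <<'E'
import numpy as np,cv2,pickle
from station import r
def grab(n,tag):
    f=r.grab_frame(n); cv2.imwrite(f'pics/{tag}.png',f['color']); pickle.dump(f,open(f'pics/{tag}.pkl','wb')); return f
def load(tag): return pickle.load(open(f'pics/{tag}.pkl','rb'))
def cam(f):
    from scipy.spatial.transform import Rotation as R
    a=np.array(f['attitude'],float)
    M=a if a.shape==(3,3) else R.from_quat(a).as_matrix()
    return np.array(f['origin'],float),M,192/np.tan(np.radians(f['vertical_fov'])/2)
def ray(f,u,v):
    o,M,F=cam(f); return o,M@np.array([(u-f['cx'])/F,(v-f['cy'])/F,1])
def atz(f,u,v,z):
    o,d=ray(f,u,v); return o+d*(z-o[2])/d[2]
def proj(f,p):
    o,M,F=cam(f); q=M.T@(np.array(p)-o); return np.array([f['cx']+F*q[0]/q[2],f['cy']+F*q[1]/q[2]])
E
python3 - <<'E'
from h import *
a=grab('scene','s0');b=grab('top','t0')
for f in(a,b): print({k:v for k,v in f.items() if k!='color'})
cv2.imwrite('pics/both.png',cv2.resize(np.vstack([a['color'],b['color']]),None,fx=.78,fy=.78))
print(r.sense())
E
```

```text
pics
{'vertical_fov': 56.92465985250632, 'cx': 262.48488897574015, 'cy': 186.44970061783746, 'origin': array([1053.68411971, -298.81226439,  796.17850835]), 'attitude': array([ 0.8236488 ,  0.46225408, -0.16705643, -0.28287093])}
{'vertical_fov': 52.305506653414795, 'cx': 252.2353024501654, 'cy': 188.31503967401218, 'origin': array([424.86830974, -35.72118779, 905.75664866]), 'attitude': array([-0.70262637,  0.7051359 , -0.05977439,  0.07434083])}
{'time': 0.1, 'joint_pos': array([1.00470746e+00, 3.78062923e-01, 7.97761096e-02, 1.27439141e+00,
       1.00614020e-05, 1.46048931e+00]), 'qd': array([ 0.0001514 , -0.0023672 ,  0.00507735, -0.00032155,  0.00030629,
        0.00062999]), 'effort': array([ 1.19245298e-03, -4.64693284e+01,  2.70583355e+01,  1.19552133e-02,
       -9.82740153e-05,  7.72596280e-06]), 'position': array([252.77749166, 515.81295946, 230.41910244]), 'ee_rot': array([ 2.25923388e-01,  9.74144618e-01, -8.85978468e-04, -3.16940815e-04]), 'wrist_force': array([ 0.39011915,  0.48333069, -0.18341691]), 'ft_torque': array([-0.01119663, -0.00152736, -0.00193321]), 'opening': 86.01612060148055}
```

View pics/both.png

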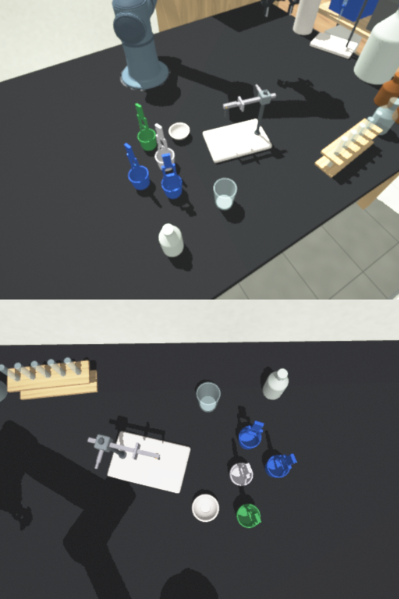

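The scene shows the arm, the stand, and four buckets: bare metal at scene px (211,190), and blue, blue and green decoys. Now I'll enlarge both views.

Run:
```python
from h import *
a=load('s0')['color'];b=load('t0')['color']
c=cv2.resize(a[110:290,160:360],None,fx=4,fy=4,interpolation=3)[:600]
cv2.imwrite('pics/c1.png',cv2.resize(a[105:255,165:365],None,fx=4,fy=4,interpolation=3))
cv2.imwrite('pics/c2.png',cv2.resize(b[150:300,105:365],None,fx=3.07,fy=3.07,interpolation=3))
```

```text
(no output)
```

View pics/c1.png

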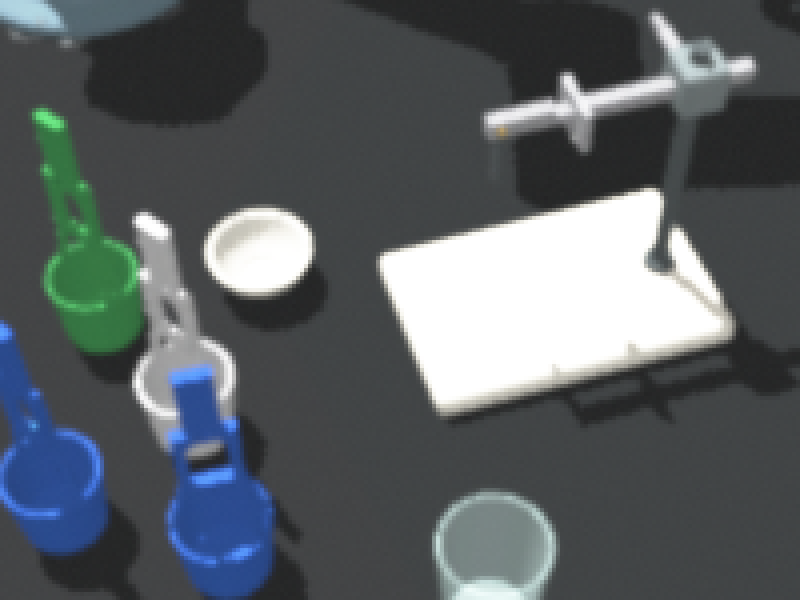

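View pics/c2.png

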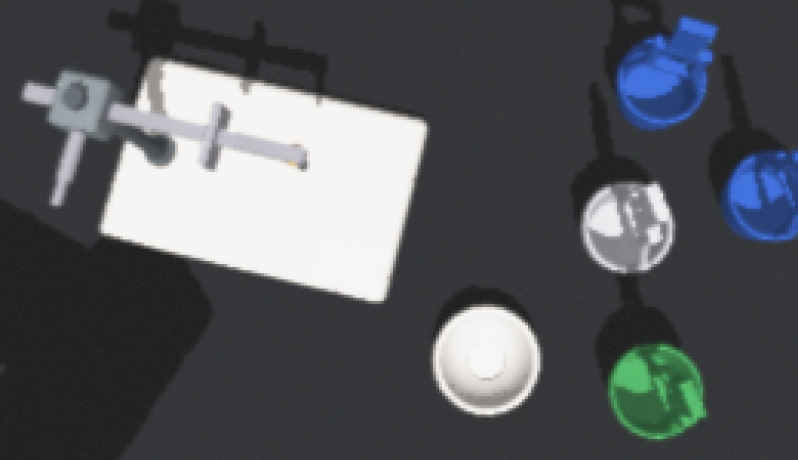

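The c1/c2 crops show these lookalikes: metal bucket at scene px (211,202), tab top (203,162); blue at (178,225) and (220,238); green at (188,179). Metal is the one. The peg tip is at scene (287,135), and the collar at (309,133). Next, the positions.

Run:
```python
from h import *
np.set_printoptions(precision=1,suppress=True)
s=load('s0');t=load('t0')
S=lambda x,y:(165+(x-1.5)/4,105+(y-1.5)/4)
T=lambda x,y:(105+(x-1)/3.07,150+(y-1)/3.07)
def tri(p,q):
    o1,d1=ray(s,*S(*p));o2,d2=ray(t,*T(*q))
    d1/=np.linalg.norm(d1);d2/=np.linalg.norm(d2)
    k=np.linalg.lstsq(np.stack([d1,-d2],1),o2-o1,rcond=None)[0]
    a=o1+k[0]*d1;b=o2+k[1]*d2
    return (a+b)/2,np.linalg.norm(a-b)
B=[atz(t,*T(*q),20)[:2] for q in[(155,58),(428,120),(385,302),(100,233)]]
print('base top',np.array(B),np.mean(B,0),[np.linalg.norm(B[i]-B[(i+1)%4]) for i in range(4)])
Bs=[atz(s,*S(*q),20)[:2] for q in[(379,257),(655,190),(735,322),(441,408)]]
print('base scene',np.array(Bs),np.mean(Bs,0),[np.linalg.norm(Bs[i]-Bs[(i+1)%4]) for i in range(4)])
print('tip tri',tri((486,122),(305,157)),'z200',atz(s,*S(486,115),200),atz(t,*T(305,157),200))
print('collar z204',atz(s,*S(575,85),204),atz(t,*T(215,118),204))
print('cup',atz(t,*T(628,227),55),atz(s,*S(185,374),55))
for q in[(135,216),(147,213),(172,233),(160,239),(153,225)]: print('tabtop s',atz(s,*S(*q),200))
for q in[(650,183),(660,183),(668,217),(660,212)]: print('tabtop t',atz(t,*T(*q),200))
print('dish',atz(t,*T(487,360),32))
c=cv2.resize(t['color'][200:245,285:335],None,fx=12,fy=12,interpolation=2)
d=cv2.resize(s['color'][150:210,190:230],None,fx=9,fy=9,interpolation=2)
cv2.imwrite('pics/c3.png',np.hstack([c[:540,:],d[:540]])[:, :960][:, ::1] if 0 else cv2.resize(np.hstack([c[:540],d[:540]]),None,fx=.83,fy=.83))
```

```text
base top [[643.6 209.8]
 [594.3   1.3]
 [459.   32.4]
 [510.2 244.8]] [551.8 122.1] [np.float64(214.29972337161726), np.float64(138.80835351630824), np.float64(218.47857358630048), np.float64(137.90991604560188)]
base scene [[461.9  35.6]
 [514.  246.8]
 [644.5 215.9]
 [598.7   2.2]] [554.8 125.1] [np.float64(217.6081739899437), np.float64(134.16475195324372), np.float64(218.5761305210743), np.float64(140.87384071007466)]
tip tri (array([538.5,  68.4, 198.5]), np.float64(2.263291751724427)) z200 [535.  72. 200.] [537.8  67.2 200. ]
collar z204 [545.1 130.6 204. ] [561.  121.1 204. ]
cup [ 509.7 -141.9   55. ] [ 508.8 -138.9   55. ]
tabtop s [ 498.4 -145.1  200. ]
tabtop s [ 499.9 -138.2  200. ]
tabtop s [ 521.6 -132.7  200. ]
tabtop s [ 522.1 -140.5  200. ]
tabtop s [ 510.2 -139.3  200. ]
tabtop t [ 521.2 -137.5  200. ]
tabtop t [ 521.2 -143.4  200. ]
tabtop t [ 501.1 -147.4  200. ]
tabtop t [ 504.  -142.8  200. ]
dish [417.4 -41.7  32. ]
```

View pics/c3.png

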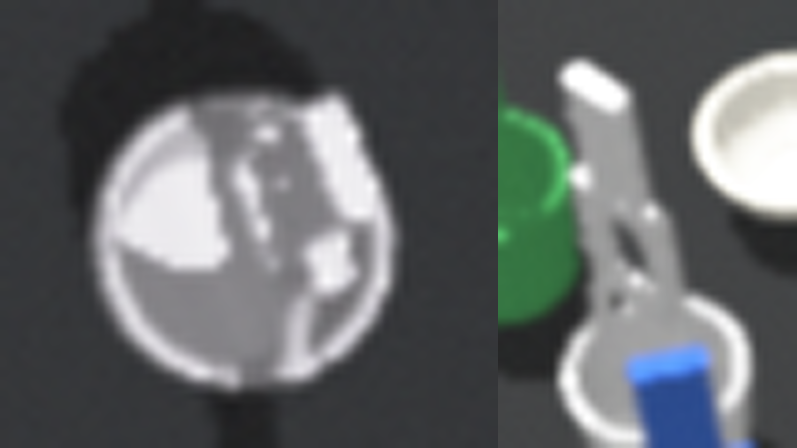

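Run:
```python
from h import *
np.set_printoptions(precision=1,suppress=True)
s=load('s0');t=load('t0')
a=[atz(t,285+(x-5)/9.96,200+(y-5)/9.96,200) for x,y in[(305,108),(343,96),(378,210),(350,220)]]
b=[atz(s,190+(x-503)/7.47,150+(y-4)/7.47,200) for x,y in[(561,76),(577,59),(631,93),(612,112)]]
for q in(a,b):
    q=np.array(q);print(q,q.mean(0))
    for i,j in((0,3),(1,2)): 
        d=q[i]-q[j];print(np.degrees(np.arctan2(d[1],d[0]))%180,np.linalg.norm(d))
T=lambda x,y:(105+(x-1)/3.07,150+(y-1)/3.07)
for n,q,z in(('green',(657,390),55),('gtab',(695,410),200),('b1tab',(695,35),200),('b2',(765,195),55),('dish',(487,360),32)): print(n,atz(t,*T(*q),z))
```

```text
[[ 519.3 -135.2  200. ]
 [ 521.5 -142.1  200. ]
 [ 500.7 -147.7  200. ]
 [ 498.9 -142.6  200. ]] [ 510.1 -141.9  200. ]
20.059043355698112 21.77078006297963
15.085782801794398 21.56948669062502
[[ 500.6 -147.6  200. ]
 [ 496.7 -140.4  200. ]
 [ 518.3 -132.4  200. ]
 [ 522.3 -140.6  200. ]] [ 509.4 -140.3  200. ]
17.746823326401483 22.831990588840565
20.395996553953097 23.09155546170413
green [ 397.2 -158.6   55. ]
gtab [ 390.8 -158.9  200. ]
b1tab [ 611.3 -167.6  200. ]
b2 [ 532.1 -239.5   55. ]
dish [417.4 -41.7  32. ]
```

Call:
play_rows([
  {"slide": [10, -20, 40], "rotation": [0, 0, 0.1]},
  {"slide": [18, -44, 10], "rotation": [0, 0, 0.1]},
  {"slide": [18, -45, 0], "rotation": [0, 0, 0.1]},
  {"slide": [18, -45, 0], "rotation": [0, 0, 0.1]},
  {"slide": [18, -45, 0], "rotation": [0, 0, 0.1]},
  {"slide": [18, -45, 0], "rotation": [0, 0, 0.1]},
  {"slide": [18, -45, 0], "rotation": [0, 0, 0]},
  {"slide": [18, -45, 0], "rotation": [0, 0, 0]},
], gripper=0.4, force=50)

```text
time: 0.9
position: [389.1, 180.5, 281.1]
ee_rot: [-0.072, 0.997, 0.0, -0.0]
wrist_force: [1.7, 0.6, 0.5]
opening: 51.5
```

Call:
play_rows([
  {"slide": [16, -45, 0], "rotation": [0, 0, 0.1]},
  {"slide": [16, -45, 0], "rotation": [0, 0, 0.075]},
  {"slide": [17, -45, 0], "rotation": [0, 0, 0]},
  {"slide": [18, -45, 0], "rotation": [0, 0, 0]},
  {"slide": [18, -45, 0], "rotation": [0, 0, 0]},
  {"slide": [18, -45, 0], "rotation": [0, 0, 0]},
  {"slide": [18, -53, 0], "rotation": [0, 0, 0]},
  {"slide": [0, 0, 0], "rotation": [0, 0, 0]},
])

```text
time: 1.7
position: [509.4, -140.3, 279.9]
ee_rot: [-0.156, 0.988, -0.001, -0.0]
wrist_force: [0.2, 0.8, 0.3]
opening: 51.2
```

Run:
```python
from h import *
w=grab('wrist','w1'); print(r.sense()['position'],r.sense()['ee_rot'],w['origin'],w['attitude'],w['vertical_fov'])
for p in[(510,-141,200)]: print(proj(w,p))
```

```text
[ 508.38934257 -137.59645181  280.11694707] [-1.56648547e-01  9.87654063e-01  4.09800491e-04 -7.18220177e-04] [ 428.57529069 -166.47171112  421.26362605] [0.58003057 0.79789333 0.13217946 0.09725925] 70.62491759940843
[257.47782618 203.28524198]
```

View pics/w1.png

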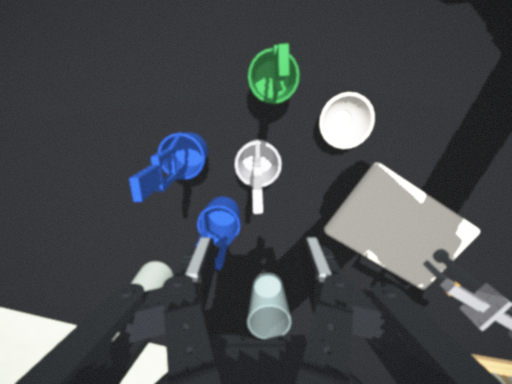

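Wrist view: the metal tab is at about (257,202), as predicted (257.5,203.3), with the fingers clear on either side. Quick check of tab angle and centre, by blob.

Run:
```python
from h import *
w=load('w1');g=cv2.cvtColor(w['color'],6)[180:220,240:275]
for th in(170,200,220):
    m=(g>th).astype(np.uint8);n,l,st,c=cv2.connectedComponentsWithStats(m);i=1+st[1:,4].argmax()
    rc=cv2.minAreaRect(np.argwhere(l==i)[:,::-1].astype(np.float32))
    u,v=rc[0][0]+240,rc[0][1]+180
    bp=[atz(w,x+240,y+180,200) for x,y in cv2.boxPoints(rc)]
    e=[bp[1]-bp[0],bp[2]-bp[1]];L=max(e,key=np.linalg.norm)
    print(th,rc,atz(w,u,v,200),np.linalg.norm(e[0]),np.linalg.norm(e[1]),np.degrees(np.arctan2(L[1],L[0]))%180)
```

```text
170 ((23.0, 16.5), (33.0, 20.0), 90.0) [ 502.52877561 -138.38538866  200.        ] 16.97837536496651 30.383312237794918 18.978257410572443
200 ((21.871288299560547, 16.287128448486328), (18.90570831298828, 34.62729263305664), 5.710592269897461) [ 502.6448751  -139.37702949  200.        ] 31.794812776173725 16.046980535643385 12.188512268234462
220 ((18.97554588317871, 14.616594314575195), (15.130985260009766, 36.113407135009766), 18.970407485961914) [ 501.96174414 -142.23774602  200.        ] 32.78607086308538 12.887503497233157 179.54099834591295
```

Call:
play_rows([
  {"slide": [0, 0, -20], "rotation": [0, 0, 0]},
  {"slide": [0, 0, -20], "rotation": [0, 0, 0]},
  {"slide": [0, 0, -20], "rotation": [0, 0, 0]},
  {"slide": [0, 0, -20], "rotation": [0, 0, 0]},
  {"slide": [0, 0, -18], "rotation": [0, 0, 0]},
  {"slide": [0, 0, -16], "rotation": [0, 0, 0]},
  {"slide": [0, 0, 0], "rotation": [0, 0, 0]},
  {"slide": [0, 0, 0], "rotation": [0, 0, 0]},
])

```text
time: 2.55
position: [507.6, -133.9, 167.5]
ee_rot: [-0.159, 0.987, 0.0, -0.0]
wrist_force: [0.4, -1.3, 0.2]
opening: 51.6
```

Call:
play_rows([
  {"slide": [0, 0, 0], "rotation": [0, 0, 0]},
  {"slide": [0, 0, 0], "rotation": [0, 0, 0]},
  {"slide": [0, 0, 0], "rotation": [0, 0, 0]},
  {"slide": [0, 0, 0], "rotation": [0, 0, 0]},
  {"slide": [0, 0, 0], "rotation": [0, 0, 0]},
  {"slide": [0, 0, 0], "rotation": [0, 0, 0]},
  {"slide": [0, 0, 0], "rotation": [0, 0, 0]},
  {"slide": [0, 0, 0], "rotation": [0, 0, 0]},
], gripper=1, force=50)

```text
time: 3.35
position: [508.6, -135.3, 167.8]
ee_rot: [-0.159, 0.987, -0.0, 0.0]
wrist_force: [-0.6, -0.6, 4.4]
opening: 7.2
```

Run:
```python
from h import *
w=grab('wrist','w2');a=grab('scene','s2'); print(r.sense()['position'],r.sense()['ee_rot'],r.sense()['opening'],w['origin'])
cv2.imwrite('pics/c4.png',np.hstack([cv2.resize(a['color'][60:240,140:300],(400,450)),cv2.resize(w['color'][100:384,130:386],(400,450))]))
```

```text
[ 508.60311895 -135.25325134  167.81199219] [-1.58895673e-01  9.87295230e-01 -2.97461980e-04  4.53791555e-04] 6.944712071142183 [ 427.70344315 -162.06529704  309.01072598]
```

View pics/c4.png

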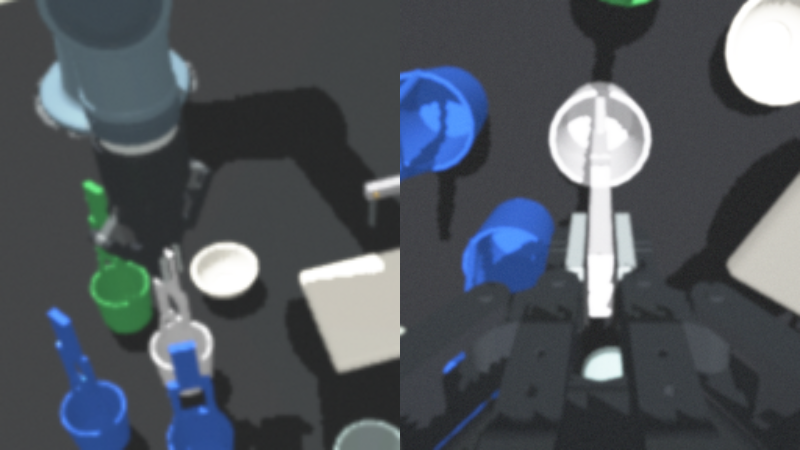

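The tab is seated centrally between the pads (scene and wrist agree; opening 7 mm for an 8 mm tab). I'll lift it.

Call:
play_rows([
  {"slide": [0, 0, 4], "rotation": [0, 0, 0]},
  {"slide": [0, 0, 8], "rotation": [0, 0, 0]},
  {"slide": [0, 0, 12], "rotation": [0, 0, 0]},
  {"slide": [0, 0, 14], "rotation": [0, 0, 0]},
  {"slide": [0, 0, 14], "rotation": [0, 0, 0]},
  {"slide": [0, 0, 10], "rotation": [0, 0, 0]},
  {"slide": [0, 0, 5], "rotation": [0, 0, 0]},
  {"slide": [0, 0, 0], "rotation": [0, 0, 0]},
])

```text
time: 4.25
position: [508.7, -135.2, 235.1]
ee_rot: [-0.159, 0.987, -0.0, 0.001]
wrist_force: [0.7, -0.8, -3.0]
opening: 7.2
```

Call:
play_rows([
  {"slide": [1, 10, 0], "rotation": [0, 0, -0.07]},
  {"slide": [2, 20, 0], "rotation": [0, 0, -0.08]},
  {"slide": [3, 25, 0], "rotation": [0, 0, -0.08]},
  {"slide": [3, 25, 0], "rotation": [0, 0, -0.08]},
  {"slide": [3, 25, 0], "rotation": [0, 0, -0.08]},
  {"slide": [3, 25, 0], "rotation": [0, 0, -0.08]},
  {"slide": [2, 15, 0], "rotation": [0, 0, -0.05]},
  {"slide": [1, 10, 0], "rotation": [0, 0, -0.033]},
])

```text
time: 5.05
position: [525.7, 21.4, 233.4]
ee_rot: [0.117, 0.993, 0.0, -0.001]
wrist_force: [0.5, -0.8, -3.3]
opening: 6.9
```

Run:
```python
from h import *
t=grab('top','t3');w=grab('wrist','w3');a=grab('scene','s3'); q=r.sense();print(q['time'],q['position'],q['ee_rot'],q['opening'],q['wrist_force'])
p=proj(a,(538,68,200));print(p,proj(t,(538,68,200)),proj(w,(538,68,200)))
x0,y0=int(p[0])-80,int(p[1])-50
print(x0,y0)
cv2.imwrite('pics/c5.png',np.vstack([cv2.resize(a['color'][y0:y0+75,x0:x0+133],None,fx=6,fy=6,interpolation=2)[:,:798][:300] if 0 else cv2.resize(a['color'][y0:y0+75,x0:x0+200],None,fx=4,fy=4,interpolation=2),cv2.resize(t['color'][150:225,105:305],None,fx=4,fy=4,interpolation=2)]))
```

```text
5.2 [525.72188574  20.34476977 233.59276589] [ 1.15692772e-01  9.93284787e-01 -1.52271214e-04 -7.00650695e-04] 7.467955691922031 [-0.36570157  0.02435764 -1.52245017]
[285.42905385 134.71351936] [203.56584952 200.70282668] [325.16158807 227.67718694]
205 84
```

View pics/c5.png

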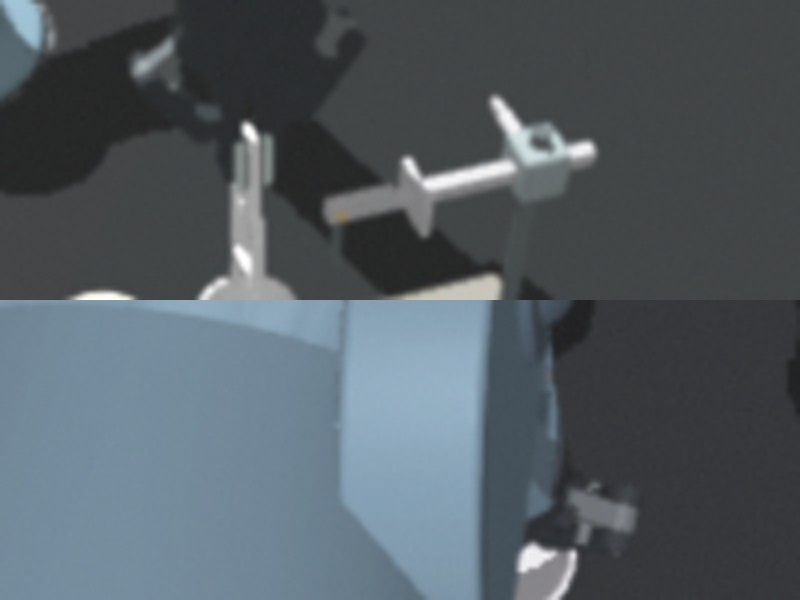

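Scene: the bucket hangs upright at crop (245,200), and the peg tip at crop (327,208) agrees with the prediction. The top view is blocked by the arm. Next, the wrist view for lateral alignment.

Run:
```python
from h import *
w=load('w3')
print(cam(w)[1],w['origin'])
for n,p in(('tip',(538,68,200)),('mean',(551.6,123.6,200)),('tabtop',(525.7,20.4,265.6)),('mouth',(525.7,20.4,122))):print(n,proj(w,p))
cv2.imwrite('pics/c6.png',cv2.resize(w['color'][140:340,200:466],None,fx=3,fy=3,interpolation=2))
```

```text
[[ 0.23082054  0.92067082  0.31478105]
 [ 0.97299571 -0.21877466 -0.07360021]
 [ 0.00110455  0.32326905 -0.94630645]] [443.23914907  41.0386084  374.89081176]
tip [325.16158807 227.67718694]
mean [405.25817534 228.14358633]
tabtop [255.5742265  286.29418308]
mouth [256.64532205 191.56063677]
```

View pics/c6.png

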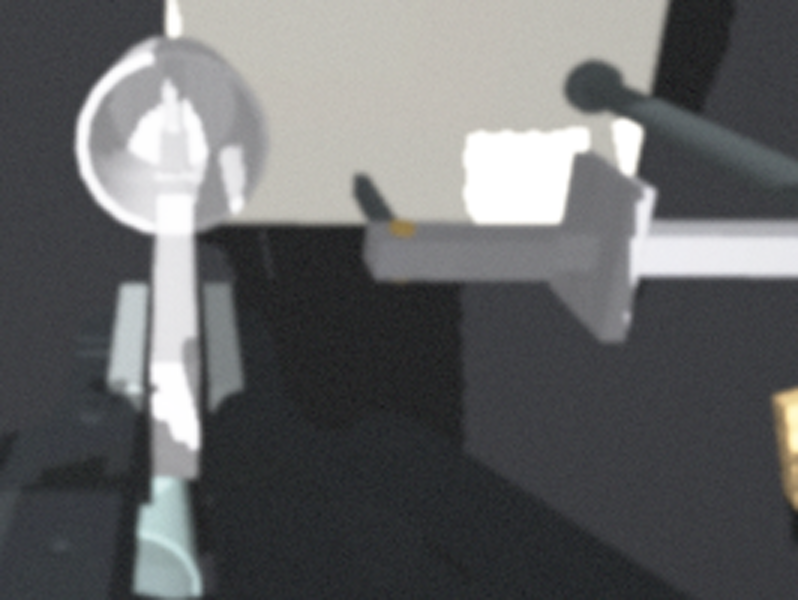

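Wrist crop: the peg runs level at crop row 258, with its tip at x≈368. The tab is at x≈172, and it looks slightly offset in stand y. I'll overlay models at two offsets to settle it.

Run:
```python
from h import *
w=load('w3')
im=cv2.resize(w['color'][140:340,200:466],None,fx=3,fy=3,interpolation=2)
ex=np.array([np.cos(np.radians(76.6)),np.sin(np.radians(76.6)),0]);ey=np.array([-ex[1],ex[0],0]);ez=np.array([0,0,1.])
def pl(P,c):
    q=np.array([((proj(w,p)-[200,140])*3+1) for p in P]).round().astype(int);cv2.polylines(im,[q],True,c,1)
def rect(c,a,b,z,col): pl([c+ex*sx*a+ey*sy*b+ez*z for sx,sy in((-1,-1),(1,-1),(1,1),(-1,1))],col)
tcp=np.array([525.7,20.4,0]);u=65.8
for off,col in((0,(0,0,255)),(3,(0,255,0))):
    c=tcp+ey*off
    rect(c,4,11,u+200,col); pl([c+32*(ex*np.cos(k)+ey*np.sin(k))+ez*(u+55) for k in np.linspace(0,6.28,40)],col)
for off,col in((0,(0,0,255)),(1.1,(0,255,0))):
    c=np.array([538,68,0])+ey*off+ex*21.5; rect(c,21.5,5,200,col)
cv2.imwrite('pics/c7.png',im)
```

```text
(no output)
```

View pics/c7.png

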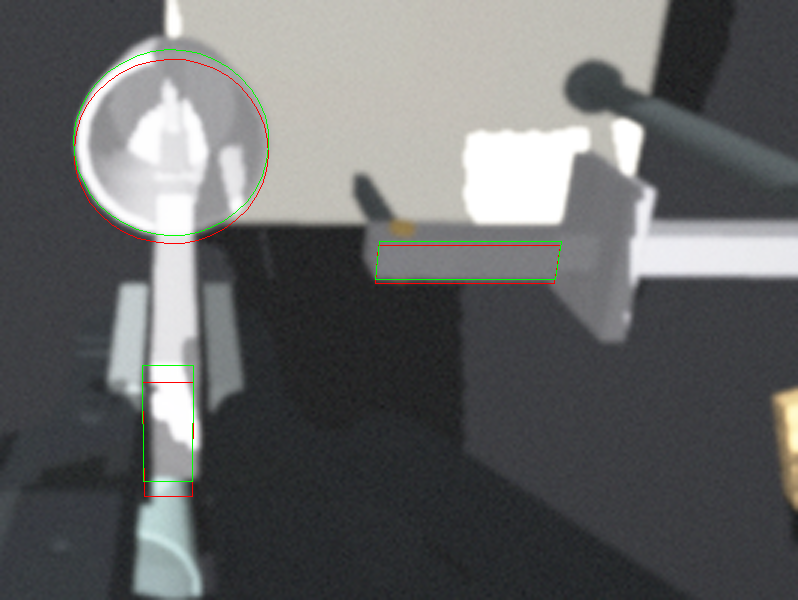

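The overlay settles it: the bucket sits ~3.2 mm off the TCP in stand +y, and the peg 1.1 mm off my line, so the bucket has to move -3 mm in stand y. I'll correct that and approach to about 10 mm short of the tip.

Call:
play_rows([
  {"slide": [1.5, 4.6, 0], "rotation": [0, 0, 0]},
  {"slide": [1.5, 4.6, 0], "rotation": [0, 0, 0]},
  {"slide": [1.5, 4.6, 0], "rotation": [0, 0, 0]},
  {"slide": [1.5, 4.6, 0], "rotation": [0, 0, 0]},
  {"slide": [1.5, 4.6, 0], "rotation": [0, 0, 0]},
  {"slide": [1.5, 4.6, 0], "rotation": [0, 0, 0]},
  {"slide": [1.5, 4.6, 0], "rotation": [0, 0, 0]},
  {"slide": [0.8, 2.1, 0], "rotation": [0, 0, 0]},
])

```text
time: 6.0
position: [537.7, 54.9, 234.3]
ee_rot: [0.116, 0.993, 0.0, 0.0]
wrist_force: [0.6, 0.1, -2.9]
opening: 7.3
```

```bash
cat > ov.py <<'E'
from h import *
import sys
def overlay(tag,boff,tip,u,name,box,k):
    w=load(tag);x0,x1,y0,y1=box
    im=cv2.resize(w['color'][y0:y1,x0:x1],None,fx=k,fy=k,interpolation=2)
    ex=np.array([np.cos(np.radians(76.6)),np.sin(np.radians(76.6)),0]);ey=np.array([-ex[1],ex[0],0]);ez=np.array([0,0,1.])
    def pl(P,c): cv2.polylines(im,[np.array([((proj(w,p)-[x0,y0])*k+1) for p in P]).round().astype(int)],True,c,1)
    def rect(c,a,b,z,col): pl([c+ex*sx*a+ey*sy*b+ez*z for sx,sy in((-1,-1),(1,-1),(1,1),(-1,1))],col)
    c=boff; rect(c,4,11,u+200,(0,255,0)); pl([c+32*(ex*np.cos(t)+ey*np.sin(t))+ez*(u+55) for t in np.linspace(0,6.28,40)],(0,255,0))
    rect(tip+ex*21.5,21.5,5,200,(0,0,255)); cv2.imwrite(f'pics/{name}.png',im)
E
python3 - <<'E'
from ov import *
w=grab('wrist','w4'); q=r.sense();p=q['position'];print(q['time'],p,q['ee_rot'],q['wrist_force'])
ex=np.array([.2317,.9728]);ey=np.array([-.9728,.2317]);T=np.array([536.9,68.3])
d=p[:2]+3.2*ey-T;print('x,y of eye from tip',d@ex,d@ey)
b=np.array([*(p[:2]+3.2*ey),0]);overlay('w4',b,np.array([536.9,68.3,0]),p[2]-167.8,'c8',(200,466,140,340),3)
E
```

```text
6.05 [537.70994837  54.95759358 234.29608681] [1.16308330e-01 9.93213135e-01 1.98859928e-04 4.40007882e-05] [-0.51936681  0.35471695 -1.87289364]
x,y of eye from tip -12.791827927161538 -0.6792742068387416
```

View pics/c8.png

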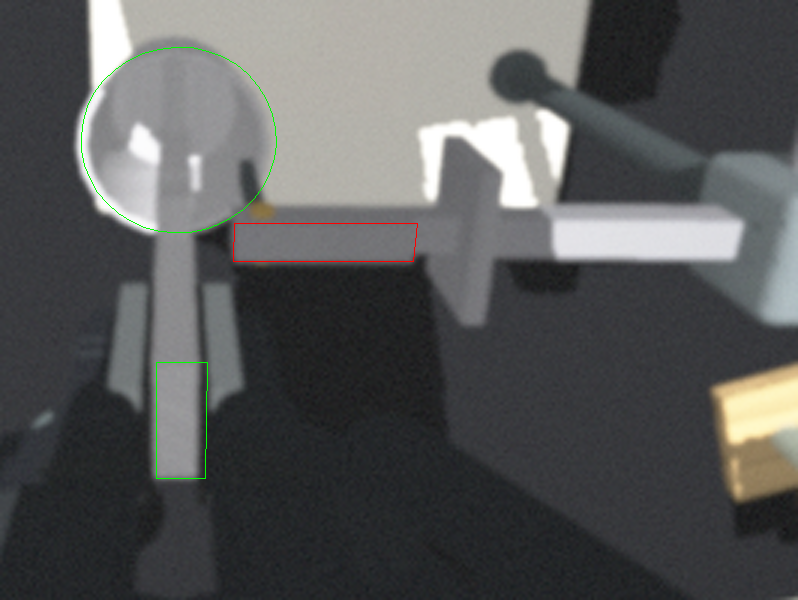

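The fit is close: the eye is ~13 mm short of the tip and within 0.7 mm laterally. I'll enter slowly and watch the force.

Call:
play_rows([
  {"slide": [0.0, 1, 0], "rotation": [0, 0, 0]},
  {"slide": [0.0, 1, 0], "rotation": [0, 0, 0]},
  {"slide": [0.23, 0.97, 0], "rotation": [0, 0, 0]},
  {"slide": [0.23, 0.97, 0], "rotation": [0, 0, 0]},
  {"slide": [0.23, 0.97, 0], "rotation": [0, 0, 0]},
  {"slide": [0.23, 0.97, 0], "rotation": [0, 0, 0]},
  {"slide": [0.23, 0.97, 0], "rotation": [0, 0, 0]},
  {"slide": [0.23, 0.97, 0], "rotation": [0, 0, 0]},
])

```text
time: 6.85
position: [538.9, 62.2, 234.3]
ee_rot: [0.117, 0.993, 0.0, 0.0]
wrist_force: [0.2, 0.1, -2.3]
opening: 7.2
```

Call:
play_rows([
  {"slide": [0.23, 0.97, 0], "rotation": [0, 0, 0]},
  {"slide": [0.23, 0.97, 0], "rotation": [0, 0, 0]},
  {"slide": [0.23, 0.97, 0], "rotation": [0, 0, 0]},
  {"slide": [0.23, 0.97, 0], "rotation": [0, 0, 0]},
  {"slide": [0.23, 0.97, 0], "rotation": [0, 0, 0]},
  {"slide": [0.23, 0.97, 0], "rotation": [0, 0, 0]},
  {"slide": [0.23, 0.97, 0], "rotation": [0, 0, 0]},
  {"slide": [0.23, 0.97, 0], "rotation": [0, 0, 0]},
])

```text
time: 7.65
position: [540.7, 70.0, 234.3]
ee_rot: [0.117, 0.993, 0.0, 0.0]
wrist_force: [-0.5, -0.0, -2.2]
opening: 7.1
```

Call:
play_rows([
  {"slide": [0.23, 0.97, 0], "rotation": [0, 0, 0]},
  {"slide": [0.23, 0.97, 0], "rotation": [0, 0, 0]},
  {"slide": [0.23, 0.97, 0], "rotation": [0, 0, 0]},
  {"slide": [0.23, 0.97, 0], "rotation": [0, 0, 0]},
  {"slide": [0.23, 0.97, 0], "rotation": [0, 0, 0]},
  {"slide": [0.23, 0.97, 0], "rotation": [0, 0, 0]},
  {"slide": [0.23, 0.97, 0], "rotation": [0, 0, 0]},
  {"slide": [0.23, 0.97, 0], "rotation": [0, 0, 0]},
])

```text
time: 8.45
position: [542.6, 77.7, 234.3]
ee_rot: [0.117, 0.993, 0.0, 0.0]
wrist_force: [0.6, 0.2, -2.4]
opening: 7.1
```

No contact force, and the eye is ~10 mm past the tip. Continuing.

Call:
play_rows([
  {"slide": [0.3, 1.27, 0], "rotation": [0, 0, 0]},
  {"slide": [0.3, 1.27, 0], "rotation": [0, 0, 0]},
  {"slide": [0.3, 1.27, 0], "rotation": [0, 0, 0]},
  {"slide": [0.3, 1.27, 0], "rotation": [0, 0, 0]},
  {"slide": [0.3, 1.27, 0], "rotation": [0, 0, 0]},
  {"slide": [0.3, 1.27, 0], "rotation": [0, 0, 0]},
  {"slide": [0.3, 1.27, 0], "rotation": [0, 0, 0]},
  {"slide": [0.3, 1.27, 0], "rotation": [0, 0, 0]},
])

```text
time: 9.25
position: [545.0, 87.9, 234.3]
ee_rot: [0.117, 0.993, 0.0, 0.0]
wrist_force: [-0.0, -0.3, -2.8]
opening: 7.4
```

Call:
play_rows([
  {"slide": [0.3, 1.27, 0], "rotation": [0, 0, 0]},
  {"slide": [0.3, 1.27, 0], "rotation": [0, 0, 0]},
  {"slide": [0.3, 1.27, 0], "rotation": [0, 0, 0]},
  {"slide": [0.3, 1.27, 0], "rotation": [0, 0, 0]},
  {"slide": [0.3, 1.27, 0], "rotation": [0, 0, 0]},
  {"slide": [0.3, 1.27, 0], "rotation": [0, 0, 0]},
  {"slide": [0.3, 1.27, 0], "rotation": [0, 0, 0]},
  {"slide": [0.3, 1.27, 0], "rotation": [0, 0, 0]},
])

```text
time: 10.05
position: [547.4, 98.0, 234.3]
ee_rot: [0.117, 0.993, 0.0, 0.0]
wrist_force: [1.1, 0.1, -3.0]
opening: 7.2
```

Call:
play_rows([
  {"slide": [0.18, 0.78, 0], "rotation": [0, 0, 0]},
  {"slide": [0.18, 0.78, 0], "rotation": [0, 0, 0]},
  {"slide": [0.18, 0.78, 0], "rotation": [0, 0, 0]},
  {"slide": [0.18, 0.78, 0], "rotation": [0, 0, 0]},
  {"slide": [0.18, 0.78, 0], "rotation": [0, 0, 0]},
  {"slide": [0.18, 0.78, 0], "rotation": [0, 0, 0]},
  {"slide": [0.18, 0.78, 0], "rotation": [0, 0, 0]},
  {"slide": [0.18, 0.78, 0], "rotation": [0, 0, 0]},
])

```text
time: 10.85
position: [548.8, 104.3, 234.3]
ee_rot: [0.117, 0.993, 0.0, 0.0]
wrist_force: [0.4, -1.6, -3.2]
opening: 6.8
```

Run:
```python
from ov import *
w=grab('wrist','w5');a=grab('scene','s5'); q=r.sense();p=q['position'];print(q['time'],p,q['wrist_force'],q['ft_torque'])
ex=np.array([.2317,.9728]);ey=np.array([-.9728,.2317]);T=np.array([536.9,68.3])
d=p[:2]+3.2*ey-T;print('x,y of eye from tip',d@ex,d@ey)
b=np.array([*(p[:2]+3.2*ey),0]);overlay('w5',b,np.array([536.9,68.3,0]),p[2]-167.8,'c9a',(200,400,140,340),3)
i=cv2.imread('pics/c9a.png')[:, 0:500]
s=cv2.resize(a['color'][95:195,260:310],(300,600),interpolation=2)
cv2.imwrite('pics/c9.png',np.hstack([i,s]))
```

```text
10.95 [548.81589476 104.32434434 234.32909899] [ 0.5127464  -0.91498544 -1.98353802] [-0.03208152  0.01215517  0.00398416]
x,y of eye from tip 37.805394985350695 -0.04486270229566821
```

View pics/c9.png

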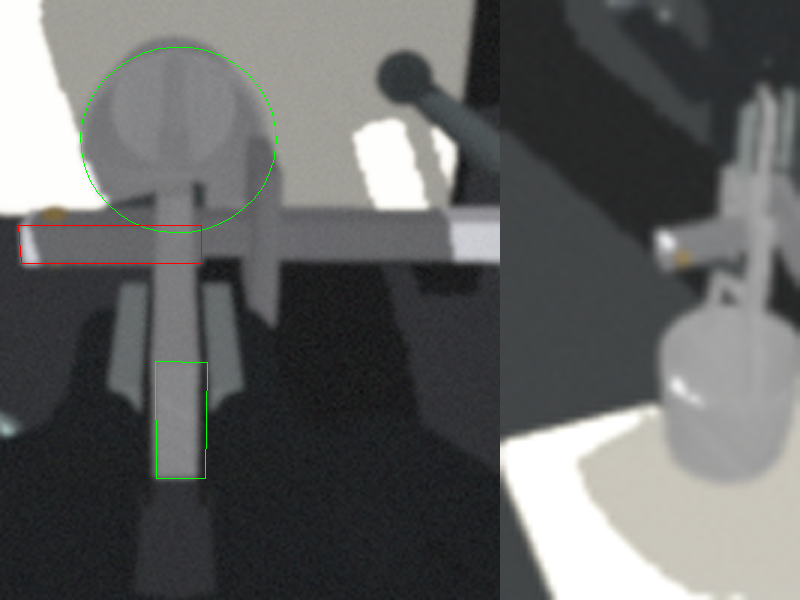

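The peg is through the eye and the flap is not hanging at the tip, so it's lifted. The collar face is ~13 mm ahead. I'll feel for it at 6 mm/s.

Call:
play_rows([
  {"slide": [0.18, 0.78, 0], "rotation": [0, 0, 0]},
  {"slide": [0.18, 0.78, 0], "rotation": [0, 0, 0]},
  {"slide": [0.18, 0.78, 0], "rotation": [0, 0, 0]},
  {"slide": [0.18, 0.78, 0], "rotation": [0, 0, 0]},
  {"slide": [0.18, 0.78, 0], "rotation": [0, 0, 0]},
  {"slide": [0.18, 0.78, 0], "rotation": [0, 0, 0]},
  {"slide": [0.18, 0.78, 0], "rotation": [0, 0, 0]},
  {"slide": [0.18, 0.78, 0], "rotation": [0, 0, 0]},
])

```text
time: 11.75
position: [550.3, 110.5, 234.3]
ee_rot: [0.117, 0.993, 0.0, 0.0]
wrist_force: [-0.2, -0.5, -2.3]
opening: 7.5
```

Call:
play_rows([
  {"slide": [0.14, 0.58, 0], "rotation": [0, 0, 0]},
  {"slide": [0.14, 0.58, 0], "rotation": [0, 0, 0]},
  {"slide": [0.14, 0.58, 0], "rotation": [0, 0, 0]},
  {"slide": [0.14, 0.58, 0], "rotation": [0, 0, 0]},
  {"slide": [0.0, 0.0, 0], "rotation": [0, 0, 0]},
  {"slide": [0, 0, 0], "rotation": [0, 0, 0]},
  {"slide": [0, 0, 0], "rotation": [0, 0, 0]},
  {"slide": [0, 0, 0], "rotation": [0, 0, 0]},
])

```text
time: 12.55
position: [550.8, 112.8, 234.3]
ee_rot: [0.117, 0.993, 0.0, -0.0]
wrist_force: [0.7, 0.4, -3.3]
opening: 7.3
```

Call:
play_rows([
  {"slide": [0.12, 0.49, 0], "rotation": [0, 0, 0]},
  {"slide": [0.12, 0.49, 0], "rotation": [0, 0, 0]},
  {"slide": [0.12, 0.49, 0], "rotation": [0, 0, 0]},
  {"slide": [0.12, 0.49, 0], "rotation": [0, 0, 0]},
  {"slide": [0.12, 0.49, 0], "rotation": [0, 0, 0]},
  {"slide": [0.0, 0.0, 0], "rotation": [0, 0, 0]},
  {"slide": [0, 0, 0], "rotation": [0, 0, 0]},
  {"slide": [0, 0, 0], "rotation": [0, 0, 0]},
])

```text
time: 13.35
position: [551.4, 115.2, 234.3]
ee_rot: [0.117, 0.993, 0.0, -0.0]
wrist_force: [-0.4, 0.0, -2.7]
opening: 7.6
```

Call:
play_rows([
  {"slide": [0.07, 0.29, 0], "rotation": [0, 0, 0]},
  {"slide": [0.07, 0.29, 0], "rotation": [0, 0, 0]},
  {"slide": [0.07, 0.29, 0], "rotation": [0, 0, 0]},
  {"slide": [0.07, 0.29, 0], "rotation": [0, 0, 0]},
  {"slide": [0, 0, 0], "rotation": [0, 0, 0]},
  {"slide": [0.0, 0.0, 0], "rotation": [0, 0, 0]},
  {"slide": [0, 0, 0], "rotation": [0, 0, 0]},
  {"slide": [0, 0, 0], "rotation": [0, 0, 0]},
])

```text
time: 14.15
position: [551.7, 116.3, 234.3]
ee_rot: [0.117, 0.993, 0.0, -0.0]
wrist_force: [-0.0, -0.5, -2.2]
opening: 7.2
```

Now at ~50 mm with no contact yet. I'll go on in small bites.

Call:
play_rows([
  {"slide": [0.07, 0.29, 0], "rotation": [0, 0, 0]},
  {"slide": [0.07, 0.29, 0], "rotation": [0, 0, 0]},
  {"slide": [0.07, 0.29, 0], "rotation": [0, 0, 0]},
  {"slide": [0.07, 0.29, 0], "rotation": [0, 0, 0]},
  {"slide": [0, 0, 0], "rotation": [0, 0, 0]},
  {"slide": [0.0, 0.0, 0], "rotation": [0, 0, 0]},
  {"slide": [0, 0, 0], "rotation": [0, 0, 0]},
  {"slide": [0, 0, 0], "rotation": [0, 0, 0]},
])

```text
time: 14.95
position: [552.0, 117.5, 234.4]
ee_rot: [0.117, 0.993, 0.0, 0.0]
wrist_force: [-0.5, 0.0, -1.8]
opening: 7.2
```

Call:
play_rows([
  {"slide": [0.07, 0.29, 0], "rotation": [0, 0, 0]},
  {"slide": [0.07, 0.29, 0], "rotation": [0, 0, 0]},
  {"slide": [0.07, 0.29, 0], "rotation": [0, 0, 0]},
  {"slide": [0.07, 0.29, 0], "rotation": [0, 0, 0]},
  {"slide": [0, 0, 0], "rotation": [0, 0, 0]},
  {"slide": [0.0, 0.0, 0], "rotation": [0, 0, 0]},
  {"slide": [0, 0, 0], "rotation": [0, 0, 0]},
  {"slide": [0, 0, 0], "rotation": [0, 0, 0]},
])

```text
time: 15.75
position: [552.2, 118.5, 234.3]
ee_rot: [0.117, 0.993, -0.0, -0.0]
wrist_force: [-0.7, -1.4, -3.1]
opening: 7.1
```

Call:
play_rows([
  {"slide": [0.07, 0.29, 0], "rotation": [0, 0, 0]},
  {"slide": [0.07, 0.29, 0], "rotation": [0, 0, 0]},
  {"slide": [0.07, 0.29, 0], "rotation": [0, 0, 0]},
  {"slide": [0, 0, 0], "rotation": [0, 0, 0]},
  {"slide": [0, 0, 0], "rotation": [0, 0, 0]},
  {"slide": [0.0, 0.0, 0], "rotation": [0, 0, 0]},
  {"slide": [0, 0, 0], "rotation": [0, 0, 0]},
  {"slide": [0, 0, 0], "rotation": [0, 0, 0]},
])

```text
time: 16.55
position: [552.2, 118.8, 234.3]
ee_rot: [0.117, 0.993, -0.001, -0.0]
wrist_force: [-0.6, -4.3, -0.9]
opening: 7.3
```

Run:
```python
from ov import *
w=grab('wrist','w6');q=r.sense();print(q['time'],q['position'],q['wrist_force'],q['ft_torque'])
```

```text
16.6 [552.2387776  118.83860239 234.32086994] [-1.39629343 -4.94289847 -0.04528327] [-1.14719504  0.35468674 -0.10807253]
```

Collar contact felt (~4.5 N at y≈118.6). I'll back off ~1.7 mm to mid-notch, then lower by feel.

Call:
play_rows([
  {"slide": [-0.3, -1.2, 0], "rotation": [0, 0, 0]},
  {"slide": [-0.3, -1.2, 0], "rotation": [0, 0, 0]},
  {"slide": [0, 0, -0.7], "rotation": [0, 0, 0]},
  {"slide": [0, 0, -0.8], "rotation": [0, 0, 0]},
  {"slide": [0, 0, -0.8], "rotation": [0, 0, 0]},
  {"slide": [0, 0, -0.8], "rotation": [0, 0, 0]},
  {"slide": [0, 0, -0.8], "rotation": [0, 0, 0]},
  {"slide": [0, 0, 0], "rotation": [0, 0, 0]},
])

```text
time: 17.4
position: [551.8, 117.2, 230.3]
ee_rot: [0.117, 0.993, 0.0, -0.0]
wrist_force: [0.2, -0.6, -3.4]
opening: 7.2
```

Call:
play_rows([
  {"slide": [0, 0, -0.5], "rotation": [0, 0, 0]},
  {"slide": [0, 0, -0.5], "rotation": [0, 0, 0]},
  {"slide": [0, 0, -0.5], "rotation": [0, 0, 0]},
  {"slide": [0, 0, -0.5], "rotation": [0, 0, 0]},
  {"slide": [0, 0, -0.5], "rotation": [0, 0, 0]},
  {"slide": [0, 0, -0.5], "rotation": [0, 0, 0]},
  {"slide": [0, 0, 0], "rotation": [0, 0, 0]},
  {"slide": [0, 0, 0], "rotation": [0, 0, 0]},
])

```text
time: 18.2
position: [551.8, 117.1, 227.4]
ee_rot: [0.117, 0.993, 0.0, -0.0]
wrist_force: [0.6, 0.8, -2.4]
opening: 7.3
```

Call:
play_rows([
  {"slide": [0, 0, -0.5], "rotation": [0, 0, 0]},
  {"slide": [0, 0, -0.5], "rotation": [0, 0, 0]},
  {"slide": [0, 0, -0.5], "rotation": [0, 0, 0]},
  {"slide": [0, 0, -0.5], "rotation": [0, 0, 0]},
  {"slide": [0, 0, -0.5], "rotation": [0, 0, 0]},
  {"slide": [0, 0, 0], "rotation": [0, 0, 0]},
  {"slide": [0, 0, 0], "rotation": [0, 0, 0]},
  {"slide": [0, 0, 0], "rotation": [0, 0, 0]},
])

```text
time: 19.0
position: [551.9, 117.1, 225.0]
ee_rot: [0.117, 0.993, 0.0, 0.0]
wrist_force: [-0.8, 1.0, -3.2]
opening: 7.2
```

Call:
play_rows([
  {"slide": [0, 0, -0.4], "rotation": [0, 0, 0]},
  {"slide": [0, 0, -0.4], "rotation": [0, 0, 0]},
  {"slide": [0, 0, -0.4], "rotation": [0, 0, 0]},
  {"slide": [0, 0, 0], "rotation": [0, 0, 0]},
  {"slide": [0, 0, 0], "rotation": [0, 0, 0]},
  {"slide": [0, 0, 0], "rotation": [0, 0, 0]},
  {"slide": [0, 0, 0], "rotation": [0, 0, 0]},
  {"slide": [0, 0, 0], "rotation": [0, 0, 0]},
])

```text
time: 19.8
position: [551.9, 117.1, 223.8]
ee_rot: [0.117, 0.993, 0.0, 0.0]
wrist_force: [-0.8, -0.6, -3.1]
opening: 7.3
```

Call:
play_rows([
  {"slide": [0, 0, -0.3], "rotation": [0, 0, 0]},
  {"slide": [0, 0, -0.3], "rotation": [0, 0, 0]},
  {"slide": [0, 0, -0.3], "rotation": [0, 0, 0]},
  {"slide": [0, 0, 0], "rotation": [0, 0, 0]},
  {"slide": [0, 0, 0], "rotation": [0, 0, 0]},
  {"slide": [0, 0, 0], "rotation": [0, 0, 0]},
  {"slide": [0, 0, 0], "rotation": [0, 0, 0]},
  {"slide": [0, 0, 0], "rotation": [0, 0, 0]},
])

```text
time: 20.6
position: [551.8, 117.1, 222.9]
ee_rot: [0.117, 0.993, 0.0, 0.0]
wrist_force: [-0.2, 0.0, -2.5]
opening: 7.2
```

Call:
play_rows([
  {"slide": [0, 0, -0.3], "rotation": [0, 0, 0]},
  {"slide": [0, 0, -0.3], "rotation": [0, 0, 0]},
  {"slide": [0, 0, 0], "rotation": [0, 0, 0]},
  {"slide": [0, 0, 0], "rotation": [0, 0, 0]},
  {"slide": [0, 0, 0], "rotation": [0, 0, 0]},
  {"slide": [0, 0, 0], "rotation": [0, 0, 0]},
  {"slide": [0, 0, 0], "rotation": [0, 0, 0]},
  {"slide": [0, 0, 0], "rotation": [0, 0, 0]},
])

```text
time: 21.4
position: [552.0, 117.1, 222.7]
ee_rot: [0.117, 0.993, 0.0, 0.0]
wrist_force: [-2.0, -0.1, 4.9]
opening: 7.4
```

Firm contact at TCP z 222.7, so the eye is at 194.9 mm: the notch floor (195). I'll relax the preload slightly, then open partway.

Call:
play_rows([
  {"slide": [0, 0, 0.2], "rotation": [0, 0, 0]},
  {"slide": [0, 0, 0], "rotation": [0, 0, 0]},
  {"slide": [0, 0, 0], "rotation": [0, 0, 0]},
  {"slide": [0, 0, 0], "rotation": [0, 0, 0]},
  {"slide": [0, 0, 0], "rotation": [0, 0, 0]},
  {"slide": [0, 0, 0], "rotation": [0, 0, 0]},
  {"slide": [0, 0, 0], "rotation": [0, 0, 0]},
  {"slide": [0, 0, 0], "rotation": [0, 0, 0]},
], force=20)

```text
time: 22.2
position: [552.0, 117.2, 222.6]
ee_rot: [0.117, 0.993, 0.0, 0.0]
wrist_force: [-2.1, -0.4, 4.4]
opening: 6.9
```

Call:
play_rows([
  {"slide": [0, 0, 0], "rotation": [0, 0, 0]},
  {"slide": [0, 0, 0], "rotation": [0, 0, 0]},
  {"slide": [0, 0, 0], "rotation": [0, 0, 0]},
  {"slide": [0, 0, 0], "rotation": [0, 0, 0]},
  {"slide": [0, 0, 0], "rotation": [0, 0, 0]},
  {"slide": [0, 0, 0], "rotation": [0, 0, 0]},
  {"slide": [0, 0, 0], "rotation": [0, 0, 0]},
  {"slide": [0, 0, 0], "rotation": [0, 0, 0]},
], gripper=0.7)

```text
time: 23.0
position: [551.9, 117.2, 222.4]
ee_rot: [0.117, 0.993, 0.0, 0.0]
wrist_force: [-1.3, 0.4, 0.6]
opening: 25.5
```

Run:
```python
from h import *
w=grab('wrist','w7');a=grab('scene','s7');q=r.sense();print(q['time'],q['position'],q['wrist_force'],q['opening'])
s=cv2.resize(a['color'][85:205,255:335],(400,600),interpolation=2)
i=cv2.resize(w['color'][140:340,200:333],(400,600),interpolation=2)
cv2.imwrite('pics/c10.png',np.hstack([i,s]))
```

```text
23.1 [551.85097898 117.15403157 222.43089254] [-0.44870136  0.33252162 -0.46161688] 25.640517895295176
```

View pics/c10.png

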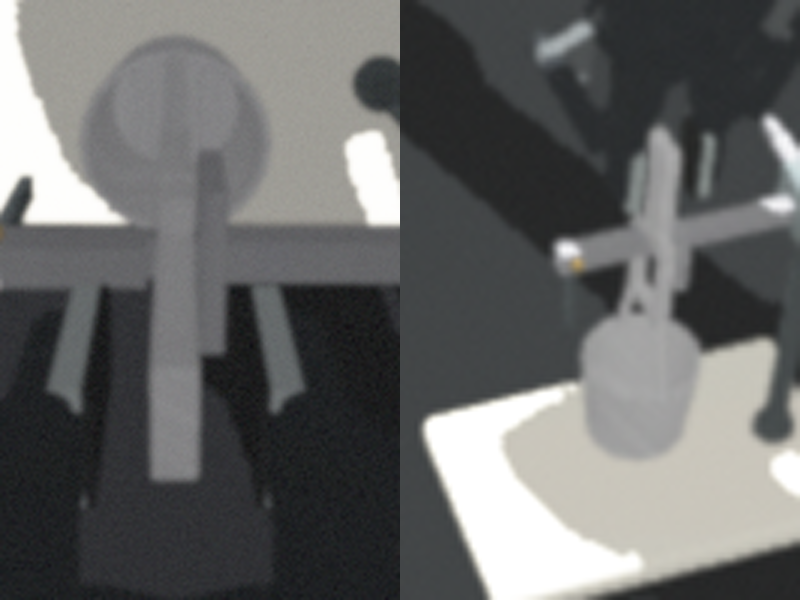

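Bucket upright in the notch against the collar, flap hanging straight down at the tip (scene crop (570,300)), fingers clear on both sides. I'll retreat straight up, check, and hand in.

Call:
play_rows([
  {"slide": [0, 0, 3], "rotation": [0, 0, 0]},
  {"slide": [0, 0, 6], "rotation": [0, 0, 0]},
  {"slide": [0, 0, 10], "rotation": [0, 0, 0]},
  {"slide": [0, 0, 15], "rotation": [0, 0, 0]},
  {"slide": [0, 0, 20], "rotation": [0, 0, 0]},
  {"slide": [0, 0, 20], "rotation": [0, 0, 0]},
  {"slide": [0, 0, 10], "rotation": [0, 0, 0]},
  {"slide": [0, 0, 0], "rotation": [0, 0, 0]},
])

```text
time: 23.9
position: [553.0, 117.3, 308.6]
ee_rot: [0.117, 0.993, 0.0, 0.002]
wrist_force: [0.6, 0.1, -0.5]
opening: 25.6
```

Call:
play_rows([
  {"slide": [0, 0, 0], "rotation": [0, 0, 0]},
  {"slide": [0, 0, 0], "rotation": [0, 0, 0]},
  {"slide": [0, 0, 0], "rotation": [0, 0, 0]},
  {"slide": [0, 0, 0], "rotation": [0, 0, 0]},
  {"slide": [0, 0, 0], "rotation": [0, 0, 0]},
  {"slide": [0, 0, 0], "rotation": [0, 0, 0]},
  {"slide": [0, 0, 0], "rotation": [0, 0, 0]},
  {"slide": [0, 0, 0], "rotation": [0, 0, 0]},
])

```text
time: 24.7
position: [551.9, 117.1, 306.5]
ee_rot: [0.117, 0.993, 0.0, 0.0]
wrist_force: [-0.4, 1.2, 0.7]
opening: 25.8
```

Run:
```python
from h import *
a=load('s7')['color'][125:195,285:325].astype(int)
b=grab('scene','s8')['color'][125:195,285:325].astype(int)
c=grab('scene','s9')['color'][125:195,285:325].astype(int)
q=r.sense();print(q['time'],q['position'],q['wrist_force'])
for m,n in((a,c),(b,c)): d=abs(m-n).max(2);print(d.mean(),(d>40).sum())
print(r.finish_job())
```

```text
24.8 [551.86961044 117.144447   306.46721612] [-0.31210969 -0.00722398  1.1658712 ]
1.7042857142857142 9
0.9446428571428571 0
the job is handed in; nothing more can be done
None
```

The bare-metal drip bucket is hanging by its eye in the seat notch of the latch peg, and I handed the job in at about 25 s of the 54 s allowed. The hand-in gave no verdict.

**How it went:**
- I gripped the tab, lifted the bucket to peg height and turned it in line with the peg. The wrist camera showed it about 3 mm off to one side, so I corrected that before going in.
- I slid the eye over the peg slowly and felt the collar at about 4.5 N. I backed off about 1.7 mm and lowered in small steps until the eye rested at about 194.9 mm; the notch floor is at 195 mm.
- I then opened the fingers partway and moved straight up.

**Last checks:**
- **Flap and bucket:** after release, the scene and wrist pictures showed the bucket upright, the flap hanging straight down at the tip and the fingers clear on both sides.
- **Stillness:** two scene frames taken after the retreat showed no motion. Compared with the frame from just before the retreat, only 9 pixels differed noticeably.
- **Forces:** measured wrist forces stayed at or below about 5 N in each direction (about 7.5 N change on seating), against the 25 N limit.
- **Other objects:** the arm was kept clear of the beaker, bottle and dish, but I did not measure their positions again at the end.
- **Disagreement:** the collar was about 1 mm further in than the images suggested, so I went by touch there.

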